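Load the cheese press and set its screw

ROBOT

A 6-joint arm with a two-finger parallel gripper is mounted at the origin on a cart in front of the work surface, level with it; the furniture and walls round the work are solid. World frame = base frame: x ahead of the robot, y to its left, z up, the work surface at z = 0. Lengths are in m, angles in rad, forces in N, time in s.
With the tool pointing down it reaches from about 0.35 to 0.975 m from the base axis. Payload 4.9 kg.
Tool frame: the origin (TCP) lies between the finger pads; the fingertips stand 8 mm ahead of it and the grasp point (between the pads) lies 11 mm behind it; z points along the fingers, y is the line along which they close (so a half turn about z gives the same grasp; the last joint's range is limited). The gripper opens to 85 mm and grips with 20 to 120 N. Pads are 22 mm wide; open, the fingers measure 114 mm over their backs; the gripper's body (76 mm by 85 mm) begins 54 mm behind the grasp point. The pads swing forward as they close: fully open they stand 13 mm farther back than shut.
Start: joints at [-1.361, 0.053, 1.613, -0, 1.476, -0.119], TCP at [0.202, -0.592, 0.239] pointing down, gripper open.
Joint ranges: [-3.01, 3.01], [-1.01, 2.22], [0.06, 2.58], [-1.02, 4.17], [0.09, 2.62], [-3.14, 3.14]. Speed limits (rad/s): [2.57, 2.57, 3.14, 3.14, 3.14, 3.14].

INTERFACE

Orientations are given as a unit quaternion [w, x, y, z].
In Python, from plant import r, claw, vision, order, find_in, place_of gives the robot as it stands. Calls block until the motion is done:
- r.goto(position, orientation): joint-space move of the TCP to a pose.
- r.line_to(position, rot=None, max_speed=0.15): straight line of the TCP; rot=None keeps the orientation; max_speed is the mean speed in m/s.
- r.movej(angles): joint-space move.
- claw.grip(opening, grip_force=None): finger opening in m; grip_force is the grip in N (None keeps the last); returns when the fingers have stopped.
- r.pause(seconds).
- r.ik(position, orientation): joint angles nearest the present ones, or None.
- r.get_state(): the state.
- vision.get_image(name): name is "scene" or "side" or "wrist"; returns (picture, depth): 400x640x3 uint8, red, green, blue; 400x640 float32, m along the optical axis (not along the pixel's ray), 0 where there is no reading.
- vision.camera_params(name): a dict with "fx", "fy", "cx", "cy" (pixels), "R" (3x3) and "t" (3): a world point X has camera coordinates R X + t. Camera axes: x right, y down, z forward; pixel columns grow to the right and rows downward; lengths in m; the calibration is good to about 2 mm. A picture is of the moment at which its call begins: read the wrist's pose just before it. camera_params takes no time and is no camera call; for the wrist camera it gives the pose at the moment of the call.
A pose or a line that the arm cannot do raises r.IKError and nothing moves.
- order.finish_job(): hands the job in; it is judged then, once.
Trained networks look in the newest picture that a camera, given by its name, has taken for a name from the list of things; names that differ only in an ending like _2 or _b are one class to them, and where a whole thing is asked for, a point or a joint stands for the part that bears it (a point fixed in the world has none). Each returns a list of dicts, best first, with "score" (0 to 1); they miss things now and then, are a little off and sometimes report something else, mostly with a low value. They report only what shows in the picture. A call takes as long as a camera call.
- find_in(target, camera): "at" ([x, y, z] in m, in world coordinates, good to about 4 mm: the middle of the surface that is visible of it).
- place_of(target, camera): "at" ([x, y, z] in m, in world coordinates, good to about 4 mm: a listed point, or the origin of a listed thing).
The state is a dict: "t": time; "joint_positions": joint angles; "qvel": joint speeds; "tau": joint torques, N m; "position": TCP position; "eef_rot": TCP orientation; "force": force on the tool from outside, world axes, zero at the start; "wrist_torque": the same for the moment, N m; "gripper_width": finger opening in m; "gripper_force": force on a finger pad.
Only numpy, scipy, OpenCV 4.12 (cv2) and the standard library are available. Lean on these libraries where they do the work, as an engineer would, in place of code of your own. Each camera call takes 0.05 s, during which the arm holds its last target. There are 200 camera calls.

TASK

Load the little cheese press: lay the deep mould (wooden lid) flat on the steel bed in the middle under the screw, lengthwise front to back between the posts, and stack the flat mould (blue lid) squarely on top of it. Then turn the T-handle clockwise until the spring foot just touches the upper lid, give it one more quarter turn, and let go. Leave the other things on the worktop where they are.

Things in the scene. Friction and masses are not known exactly. Their poses are not given: they have to be found in the camera images.
- press: the cheese press, fixed to the worktop: a wooden board 150 x 164 mm with a steel bed, two steel posts 16 mm thick at x = 0, y = +62 and -62 mm (foot collars 30 mm wide), a wooden beam across their tops. Origin on the worktop under the screw; z up, y along the beam; -x is the open front that faces the robot, where moulds go in and hands come out
- press_bed (a point): centre of the flat steel bed (136 mm front to back, 92 mm wide), its top face 26 mm above the worktop, straight under the screw; axes as the press
- press_beam (a point): centre of the beam's underside, 182 mm above the worktop; the beam is 44 mm front to back and 24 mm tall, nuts on it reach 221 mm. Beam and foot hang over the bed, so there is no room for an upright gripper: hold a mould at its front end, about 40 mm from its centre, the tool leaning back to the front by about 35 degrees, and go in level along x
- foot_face (a point): centre of the underside of the press's spring foot, a flat steel plate 74 mm (press x) by 56 mm (press y) and 8 mm thick that does not turn; with the two moulds (84 mm together) on the bed it starts 9 to 14 mm above the upper lid
- handle_grip (a point): middle of the T-handle's wooden bar (80 mm long, 16 mm thick, 24 mm tall), on the screw's upright axis about 0.27 m above the worktop; x along the bar, z up; the handle sinks as it is screwed down. The brass bush on the beam lies 36 to 40 mm below the bar's underside at the start and about 20 mm at the end; the stem under the bar is 16 mm thick
- press_handle (a joint): turn of the T-handle (rad); grows clockwise seen from above and screws foot and handle down 24 mm per full turn (right-hand quick thread); it stays where it is left; stops at 0 and 8.8. Turning takes about 0.1 N m, a little more under load
- press_foot (a joint): compression of the spring between screw and foot (m): 0 while the foot hangs free, and it grows by what the screw goes down after the foot has touched (6 mm for a quarter turn, about 14 N); solid at 14 mm
- mould_deep: deep closed cheese mould, a rigid white box with drain holes and a flat wooden lid that is fixed on: 120 mm long (x), 64 mm wide (y), 48 mm high, about 0.3 kg; origin at the centre of its underside. Its -x end is the one nearer the robot
- mould_flat: flat closed cheese mould, a rigid white box with drain holes and a flat blue lid that is fixed on: 120 mm long (x), 64 mm wide (y), 36 mm high, about 0.3 kg; origin at the centre of its underside. Its -x end is the one nearer the robot
- mould_flat_top (a point): centre of the flat mould's lid, 36 mm above its underside
- egg_timer: bystander: red and white wind-up kitchen timer, 66 mm wide, 62 mm high, behind the press; origin under its centre
- lemon: bystander: lemon, 78 x 55 x 56 mm, behind the moulds; origin under its centre
- tea_tin: bystander: blue closed tea tin, 79 x 111 x 88 mm; origin under its centre
- fish_tin: bystander: flat oval-cornered fish tin, 63 x 105 x 25 mm, behind the press to the right; origin under its centre
- recipe_pad: bystander: purple note pad, 148 x 109 x 14 mm, lying on the left wing of the worktop; origin under its centre
- spice_1: bystander: spice jar with a yellow cap, 42 mm wide, 106 mm high, at the left; origin under its centre
- jam_jar: bystander: jar of red jam with a white lid, 68 mm wide, 90 mm high, at the left; origin under its centre

How it is judged:
On the way, in this order (a step that is already met when the one before it is completed fails the run):
1. the deep mould lies on the bed, in the middle and lengthwise, let go (distance between mould_deep and press_bed below 0.012 m and angle between the x axis of mould_deep and the x axis of press_bed, either way round below 0.12 rad and contact force between the fingers and mould_deep below 0.1 N), for 0.2 s.
2. the flat mould stands squarely on the deep one, let go (distance between mould_deep and press_bed below 0.012 m and horizontal distance between mould_flat and mould_deep below 0.009 m and z of mould_flat in the frame of mould_deep between 0.045 and 0.051 m and angle between the x axis of mould_flat and the x axis of mould_deep, either way round below 0.1 rad and contact force between the fingers and mould_flat below 0.1 N), for 0.2 s.
3. the foot has come down onto the upper lid (value of joint press_foot above 0.0008 m and horizontal distance between mould_flat and mould_deep below 0.009 m), for 0.05 s.
At the end, for the whole second after the job is handed in: the deep mould lies on the bed within 12 mm of its centre and within 7 degrees of lengthwise; the flat mould lies on it within 9 mm and 6 degrees; the handle stands a quarter turn past touch, give or take 30 degrees (spring compressed 4 to 8 mm); all at rest and let go (value of joint press_foot between 0.004 and 0.008 m and distance between mould_deep and press_bed below 0.012 m and angle between the x axis of mould_deep and the x axis of press_bed, either way round below 0.12 rad and horizontal distance between mould_flat and mould_deep below 0.009 m and z of mould_flat in the frame of mould_deep between 0.045 and 0.051 m and angle between the x axis of mould_flat and the x axis of mould_deep, either way round below 0.1 rad and linear speed of mould_flat below 0.02 m/s and velocity of joint press_handle between -0.1 and 0.1 rad/s).
It fails at once if the spring foot is pushed up more than 10 mm: the screw overtightened, far more than a quarter turn past touch, or the foot rammed with a mould (value of joint press_foot above 0.01 m).
It fails at once if a bystander is shoved out of its place (more than 30 mm) (distance of any of egg_timer, lemon, tea_tin, fish_tin, recipe_pad, spice_1, jam_jar from where it was at the start of the episode above 0.03 m).
It also fails if it takes over 72 s, if anything falls off the work surface, if the arm or the gripper's body presses on something with over 40 N, if the wrist force passes 120 N, or if a joint passes its speed limit or range.

## Working session

There is one attempt and no reset: what is moved stays moved. The work goes in short steps, each a Python script; the robot and the scene stay as the last script left them, time stands still between calls to the robot, and variables do not carry over. Pictures are saved under pics/ and viewed, at most 10 in all, crops included, and the job is handed in when it is done.

```bash
ls; mkdir -p pics; python3 - <<'E'
from plant import r, claw, vision, order, find_in, place_of
import cv2,numpy as np
ims=[]
for c in ("scene","side"):
    im,d=vision.get_image(c); cv2.imwrite(f"pics/a_{c}.png",im[:,:,::-1])
    p=vision.camera_params(c); print(c,-p["R"].T@p["t"],p["R"][2])
    for n in ["press","press_bed","press_beam","foot_face","handle_grip","mould_deep","mould_flat","mould_flat_top","egg_timer","lemon","tea_tin","fish_tin","jam_jar","spice_1"]:
        for o in place_of(n,c)[:2]: print(n,np.round(o["at"],3),round(o["score"],2),{k:v for k,v in o.items() if k not in("at","score")})
print(r.get_state()["t"])
E
```

```text
pics
plant.py
scene [ 0.97639686 -0.28135842  1.31806431] [-0.30269073  0.38729041 -0.87085272]
press [ 0.64  -0.067  0.003] 0.78 {}
press_bed [ 0.636 -0.072  0.026] 0.57 {}
press_bed [ 0.805 -0.058  0.001] 0.4 {}
press_beam [ 0.641 -0.074  0.182] 0.8 {}
foot_face [ 0.641 -0.07   0.118] 0.66 {}
handle_grip [ 0.637 -0.073  0.266] 0.77 {}
mould_deep [0.524 0.308 0.004] 0.85 {}
mould_deep [0.81  0.052 0.006] 0.6 {}
mould_flat [ 0.551  0.153 -0.   ] 0.89 {}
mould_flat_top [0.552 0.153 0.037] 0.89 {}
mould_flat_top [ 0.638 -0.072  0.004] 0.19 {}
egg_timer [ 0.642 -0.071  0.001] 0.24 {}
lemon [0.7   0.163 0.001] 0.82 {}
tea_tin [0.806 0.055 0.003] 0.6 {}
fish_tin [ 0.801 -0.151 -0.002] 0.85 {}
jam_jar [ 0.46   0.601 -0.001] 0.86 {}
jam_jar [ 0.639 -0.07   0.12 ] 0.21 {}
spice_1 [0.419 0.521 0.004] 0.53 {}
side [0.14730906 1.25057574 1.19559592] [ 0.26000208 -0.6862294  -0.67932918]
press [ 0.639 -0.073 -0.   ] 0.81 {}
press_bed [ 0.638 -0.07   0.027] 0.56 {}
press_bed [0.548 0.153 0.001] 0.32 {}
press_beam [ 0.634 -0.069  0.029] 0.49 {}
foot_face [ 0.638 -0.074  0.124] 0.43 {}
handle_grip [ 0.641 -0.07   0.27 ] 0.56 {}
handle_grip [ 0.814 -0.055 -0.002] 0.2 {}
mould_deep [0.522 0.311 0.001] 0.89 {}
mould_deep [ 0.311  0.326 -0.005] 0.66 {}
mould_flat [ 0.549  0.153 -0.   ] 0.59 {}
mould_flat_top [0.547 0.152 0.038] 0.86 {}
egg_timer [ 0.81  -0.052 -0.002] 0.6 {}
lemon [0.808 0.054 0.001] 0.48 {}
tea_tin [0.811 0.055 0.003] 0.74 {}
fish_tin [ 0.801 -0.155  0.003] 0.69 {}
jam_jar [0.461 0.595 0.   ] 0.97 {}
spice_1 [ 0.42   0.52  -0.006] 0.65 {}
1.5
```

View pics/a_scene.png

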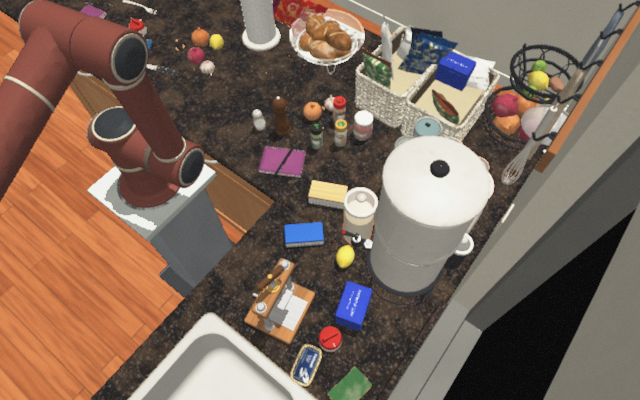

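View pics/a_side.png

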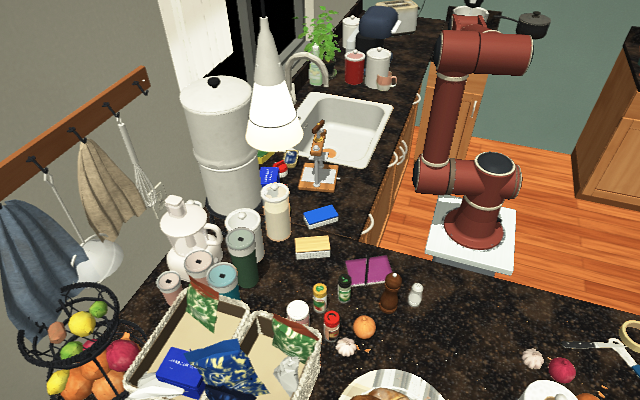

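The scene view shows the deep mould (wooden lid) at (327,194), the flat one (blue lid) at (304,234) and the press at (280,305). The side view shows them at (312,247), (321,216) and (319,165). A canister stands behind the moulds. Next I'll measure yaw and height from depth.

```bash
cat > h.py <<'E'
from plant import r, claw, vision, order, find_in, place_of
import cv2,numpy as np
from scipy.spatial.transform import Rotation as Ro
np.set_printoptions(precision=4,suppress=True)
def cloud(c,save=None):
    p=vision.camera_params(c); im,d=vision.get_image(c)
    if save: cv2.imwrite(save,im[:,:,::-1])
    v,u=np.mgrid[:400,:640]
    C=np.stack([(u-p["cx"])/p["fx"]*d,(v-p["cy"])/p["fy"]*d,d],-1)
    X=(C-p["t"])@p["R"]; X[d==0]=np.nan
    return im,X
def sel(X,lo,hi): return ((X>lo)&(X<hi)).all(-1)
def rect(P):
    (c,s,a)=cv2.minAreaRect((P[:,:2]*1000).astype(np.float32))
    if s[0]<s[1]: s=s[::-1]; a+=90
    a=(a+90)%180-90
    return np.array([c[0]/1000,c[1]/1000,np.median(P[:,2])]),np.array(s),a
def quat(R): q=R.as_quat(); return [q[3],q[0],q[1],q[2]]
def box(X,lo,hi):
    m=sel(X,np.array(lo),np.array(hi)); P=X[m]
    return (len(P),)+(rect(P) if len(P)>10 else ())
E
python3 - <<'E'
from h import *
for c in ("scene","side"):
    im,X=cloud(c); print(c,vision.camera_params(c)["fx"])
    print("deep",box(X,[.42,.24,.04],[.62,.38,.06]))
    print("flat",box(X,[.46,.09,.028],[.63,.215,.046]))
    print("handle",box(X,[.56,-.15,.262],[.72,.02,.31]))
    print("beam top",box(X,[.54,-.19,.195],[.74,.05,.212]))
    print("board",box(X,[.52,-.2,.008],[.76,.05,.024]))
    print("bed",box(X,[.52,-.2,.0245],[.76,.05,.033]))
    m=sel(X,np.array([.4,.0,.07]),np.array([.95,.5,.6]))
    P=X[m]; print("tall",P.min(0),P.max(0))
    for x in np.arange(.55,.9,.05):
        q=P[(P[:,0]>x)&(P[:,0]<x+.05)]
        if len(q): print(x,q[:,1].min(),q[:,1].max(),q[:,2].max())
E
```

```text
scene 452.96226849269294
deep (633, array([0.5248, 0.31  , 0.0482]), array([119.0355,  68.5556]), 24.61102294921875)
flat (725, array([0.551 , 0.1527, 0.0359]), array([119.6104,  67.0525]), 41.65913772583008)
handle (244, array([ 0.6402, -0.0696,  0.2761]), array([80.1048, 17.8503]), 81.87429809570312)
beam top (716, array([ 0.6393, -0.0699,  0.2058]), array([158.1134,  45.4406]), -78.32776546478271)
board (697, array([ 0.6381, -0.0766,  0.0221]), array([241.1082, 214.7576]), -81.82836627960205)
bed (966, array([ 0.6404, -0.0703,  0.0268]), array([162.2813, 147.2168]), -78.30868244171143)
tall [0.4167 0.     0.0702] [0.95   0.4998 0.5825]
0.6000000000000001 4.659702700072116e-05 0.4992508341126938 0.22008270464655003
0.6500000000000001 0.16849929792505464 0.49877366453058924 0.24136268533601085
0.7000000000000002 0.17485160782391607 0.30538264602823134 0.5383590324739399
0.7500000000000002 0.00014025899650519448 0.3310433985447319 0.5524192913757626
0.8000000000000003 0.0004395732373880915 0.34815908098574166 0.5824780412817797
0.8500000000000003 0.012482106756150942 0.34874307337910
[... 434 characters left out ...]
, array([ 0.6404, -0.081 ,  0.0208]), array([248.6835, 230.1836]), 86.29488372802734)
bed (571, array([ 0.6436, -0.061 ,  0.0277]), array([191.6827, 168.0493]), 17.286039352416992)
tall [0.4207 0.0001 0.0701] [0.9496 0.5    0.5831]
0.6000000000000001 5.037840463239756e-05 0.4995607657359178 0.221712608788218
0.6500000000000001 0.16822418408897255 0.4999990849174574 0.24222566415733643
0.7000000000000002 0.20778163533125862 0.4997860834028519 0.5413526686092733
0.7500000000000002 0.001056602050355391 0.48742206220676293 0.5555666404287442
0.8000000000000003 0.0013265955650623045 0.4999994021853852 0.5825457501616655
0.8500000000000003 0.015002242581868693 0.4999849634257443 0.5831402060109814
```

```bash
cat >> h.py <<'E'
PC=np.array([.6375,-.0695]); PY=np.deg2rad(11.8)
def orient(yaw,flip,tilt=np.deg2rad(35)):
    s,c=np.sin(tilt),np.cos(tilt); f=-1 if flip else 1
    M=np.array([[-c*f,0,s],[0,f,0],[-s*f,0,-c]])
    return Ro.from_euler('z',yaw)*Ro.from_matrix(M)
def end_pose(c,z,yaw,flip,off=.042,h=.028,back=0.,dx=0.,tilt=np.deg2rad(35)):
    """TCP pose to hold a mould whose underside centre is (c,z), yaw; back = along tool axis; dx along mould x"""
    R=orient(yaw,flip,tilt); e=np.array([np.cos(yaw),np.sin(yaw),0])
    g=np.array([c[0],c[1],z+h])+e*(dx-off)
    return g+R.as_matrix()[:,2]*(.011-back),quat(R)
E
python3 - <<'E'
from h import *
s=r.get_state(); print(s["position"],s["eef_rot"])
for fl in (0,1):
  for n,c,z,y,kw in [("deep",(.523,.310),0,24.6,{}),("deep b",(.523,.310),0,24.6,{"back":.1}),("flat",(.549,.1527),0,42.,{}),("flatb",(.549,.1527),0,42.,{"back":.1}),
    ("in",PC,.026,11.8,{}),("pre",PC,.034,11.8,{"dx":-.15}),("in2",PC,.076,11.8,{}),("pre2",PC,.078,11.8,{"dx":-.15}),("preh",PC,.15,11.8,{"dx":-.15})]:
    p,q=end_pose(c,z,np.deg2rad(y),fl,**kw); print(fl,n,p,r.ik(p,q))
  for a in range(0,360,30):
    R=Ro.from_euler('z',np.deg2rad(80.5-90+a))*Ro.from_matrix(np.diag([1,-1,-1])); print(a,r.ik([PC[0],PC[1],.253],quat(R))) if fl==0 else 0
E
```

```text
[ 0.2018 -0.5915  0.2393] [ 0.      0.9865  0.1637 -0.    ]
0 deep [0.4905 0.2951 0.019 ] [ 0.405  -0.0938  2.2597  0.0392  0.3653 -1.6273]
0 deep b [0.4384 0.2713 0.1009] [ 0.401  -0.4536  2.3724  0.0283  0.6123 -1.6171]
0 flat [0.5225 0.1288 0.019 ] [-0.1227 -0.1221  2.2851  0.7448  0.6931 -2.9439]
0 flatb [0.4799 0.0904 0.1009] [-0.2428 -0.4433  2.3657  0.6251  0.9473 -2.8499]
0 in [ 0.6026 -0.0768  0.045 ] [-0.3978 -0.0374  2.1505  0.6181  0.5967 -2.6166]
0 pre [ 0.4557 -0.1075  0.053 ] [-0.6548 -0.4501  2.4613  0.6421  0.8129 -2.8069]
0 in2 [ 0.6026 -0.0768  0.095 ] [-0.3978 -0.1318  2.1366  0.5389  0.6874 -2.5179]
0 pre2 [ 0.4557 -0.1075  0.097 ] [-0.6548 -0.5534  2.4418  0.5817  0.9135 -2.7141]
0 preh [ 0.4557 -0.1075  0.169 ] [-0.6548 -0.6703  2.3826  0.5208  1.0637 -2.6038]
0 [-0.2246  0.0829  1.5584 -0.      1.5003  1.512 ]
30 [-0.2246  0.0829  1.5584 -0.      1.5003  0.9884]
60 [-0.2246  0.0829  1.5584 -0.      1.5003  0.4648]
90 [-0.2246  0.0829  1.5584 -0.      1.5003 -0.0588]
120 [-0.2246  0.0829  1.5584 -0.      1.5003 -0.5823]
150 [-0.2246  0.0829  1.5584 -0.      1.5
[... 370 characters left out ...]
.405  -0.0938  2.2597  0.0392  0.3653  1.5143]
1 deep b [0.4384 0.2713 0.1009] [ 0.401  -0.4536  2.3724  0.0283  0.6123  1.5245]
1 flat [0.5225 0.1288 0.019 ] [-0.1227 -0.1221  2.2851  0.7448  0.6931  0.1977]
1 flatb [0.4799 0.0904 0.1009] [-0.2428 -0.4433  2.3657  0.6251  0.9473  0.2917]
1 in [ 0.6026 -0.0768  0.045 ] [-0.3978 -0.0374  2.1505  0.6181  0.5967  0.525 ]
1 pre [ 0.4557 -0.1075  0.053 ] [-0.6548 -0.4501  2.4613  0.6421  0.8129  0.3347]
1 in2 [ 0.6026 -0.0768  0.095 ] [-0.3978 -0.1318  2.1366  0.5389  0.6874  0.6237]
1 pre2 [ 0.4557 -0.1075  0.097 ] [-0.6548 -0.5534  2.4418  0.5817  0.9135  0.4275]
1 preh [ 0.4557 -0.1075  0.169 ] [-0.6548 -0.6703  2.3826  0.5208  1.0637  0.5378]
```

```bash
python3 - <<'E'
from h import *
c=(.523,.310); y=np.deg2rad(24.6)
via=[.42,.0,.28]; q=quat(orient(0.,1)); print(r.ik(via,q))
claw.grip(.085)
r.goto(via,q)
p,q=end_pose(c,0,y,1,back=.12); r.goto(p,q)
print(r.get_state()["t"])
im,X=cloud("wrist","pics/b_wrist.png")
print(box(X,[.42,.22,.040],[.62,.40,.06]))
for o in place_of("mould_deep","wrist")[:2]: print(o)
E
```

```text
NoneTraceback (most recent call last):
  File "<stdin>", line 5, in <module>
host.IKError: the arm cannot take that pose within its joint ranges
```

```bash
python3 - <<'E'
from h import *
c=(.523,.310); y=np.deg2rad(24.6)
for t,x in ((15,.42),(5,.42),(0,.42),(0,.47)):
    via=[x,-.05,.26]; q=quat(orient(0.,1,np.deg2rad(t))); k=r.ik(via,q); print(t,x,k)
    if k is not None: break
r.goto(via,q)
p,q=end_pose(c,0,y,1,back=.12); r.goto(p,q)
print(r.get_state()["t"])
im,X=cloud("wrist","pics/b_wrist.png")
print(box(X,[.42,.22,.040],[.62,.40,.06]))
for o in place_of("mould_deep","wrist")[:2]: print(o)
E
```

```text
15 0.42 [-0.3536 -0.6865  2.1755  0.091   1.407   1.2134]
5.2083
(11217, array([0.5227, 0.31  , 0.0473]), array([120.3419,  64.193 ]), 25.747636795043945)
{'at': [0.5233, 0.3146, -0.0036], 'score': 0.57}
```

View pics/b_wrist.png

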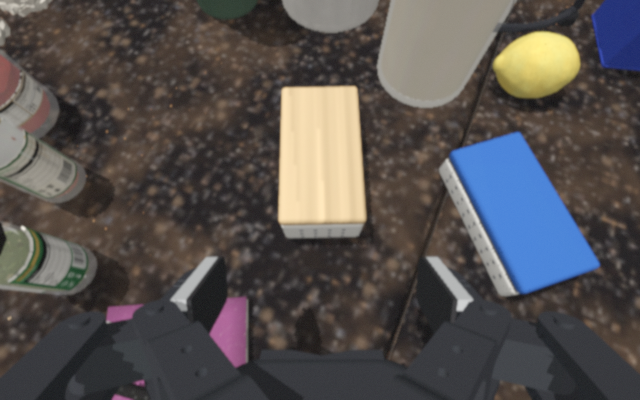

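The wrist view shows the deep mould's wooden lid centred between the fingers at (322,155), the flat one at (520,215), and the purple pad near the left finger at (230,320). I'll check the pad clearance and then grasp.

```bash
python3 - <<'E'
from h import *
im,X=cloud("wrist")
print("flat",box(X,[.46,.07,.030],[.63,.215,.044]))
I=im.astype(int); m=(I[...,0]>I[...,1]+50)&(I[...,2]>I[...,1]+50)&(X[...,2]<.03)&(X[...,2]>-.01)&(X[...,1]>.2)
y=np.deg2rad(25.3); P=X[m]; d=P[:,:2]-[.5227,.310]; a=d@[np.cos(y),np.sin(y)]; b=d@[-np.sin(y),np.cos(y)]
print("pad in mould frame x",a.min(),a.max(),"y",b.min(),b.max(),"z",np.median(P[:,2]), "maxx with y<.07:",a[b<.07].max() if (b<.07).any() else None)
c=(.5227,.310)
p,q=end_pose(c,0.001,y,1,off=.042,h=.028,back=.12); r.line_to(p,q,max_speed=.2)
p,q=end_pose(c,0.001,y,1); 
if not ((b<.062)&(a>-.068)).any():
    r.line_to(p,max_speed=.12)
    print(r.get_state()["position"]-p, r.get_state()["force"])
    print(claw.grip(.05,80)); s=r.get_state(); print(s["gripper_width"],s["gripper_force"],s["force"],s["t"])
E
```

```text
flat (12449, array([0.5485, 0.1517, 0.0353]), array([119.4456,  65.2384]), 42.086185455322266)
pad in mould frame x -0.13681784042504763 -0.12077398643081329 y 0.07075551239779383 0.08046739453545224 z 0.01068124680500461 maxx with y<.07: None
[0.0001 0.0001 0.0005] [ 0.146  -0.623  -0.1662]
False
0.06276316896178724 88.08990061283112 [-4.931  -2.0344  6.8299] 7.0917
```

```bash
python3 - <<'E'
from h import *
c=(.5227,.310); y=np.deg2rad(25.3)
p,q=end_pose(c,.085,y,1); r.line_to(p,max_speed=.15)
print(r.get_state()["gripper_width"],r.get_state()["force"],r.get_state()["wrist_torque"])
p,q=end_pose(PC,.07,PY,1,dx=-.16); r.goto(p,q)
p,q=end_pose(PC,.036,PY,1,dx=-.15); r.line_to(p,q,max_speed=.1)
print(r.get_state()["t"], r.get_state()["position"]-p)
for cam in ("scene","side"):
    im,X=cloud(cam); print(cam,box(X,[.38,-.2,.065],[.58,.02,.12])); m=sel(X,np.array([.38,-.2,.065]),np.array([.56,.02,.12]))
    P=X[m]; I=im[m].astype(int); P=P[(I[:,0]>I[:,2]+30)&(I[:,0]>150)]; 
    if len(P)>10: print(rect(P), np.linalg.lstsq(np.c_[P[:,:2],np.ones(len(P))],P[:,2],rcond=None)[0])
im,X=cloud("wrist","pics/c_wrist.png")
E
```

```text
0.06301223296867131 [ 0.0814 -0.1969 -3.9057] [-0.2543  0.6339  0.0386]
9.8083 [ 0.0001  0.0006 -0.0001]
scene (1317, array([ 0.4777, -0.1021,  0.0824]), array([151.9502, 130.8307]), 11.633970260620117)
(array([ 0.4926, -0.0993,  0.0816]), array([121.9664,  66.9268]), 12.113222122192383) [-0.0166  0.0228  0.0919]
side (487, array([ 0.4671, -0.0874,  0.0845]), array([157.1093, 139.9498]), 29.842010498046875)
(array([ 0.4913, -0.0982,  0.0839]), array([116.4781,  72.6083]), 10.712552070617676) [-0.0084 -0.0028  0.0879]
```

View pics/c_wrist.png

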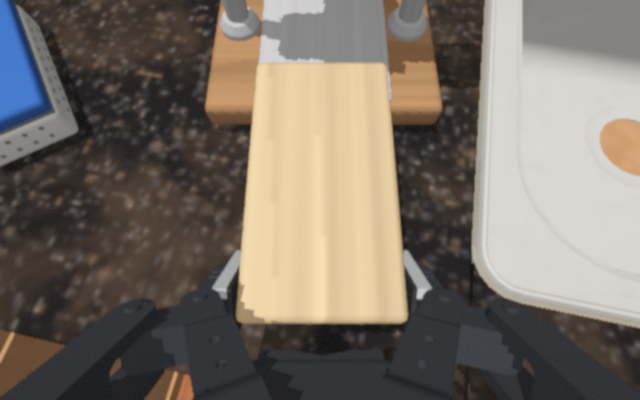

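The mould is held straight and level, with its lid spanning (240-405, 65-320). The bed and posts lie straight ahead of it. Going in.

```bash
python3 - <<'E'
from h import *
p,q=end_pose(PC,.033,PY,1); r.line_to(p,max_speed=.12); print(r.get_state()["force"])
for z in (.030,.028,.0265,.0255):
    p,q=end_pose(PC,z,PY,1); r.line_to(p,max_speed=.05); f=r.get_state()["force"]; print(z,f)
    if f[2]>3: break
claw.grip(.076); print(r.get_state()["gripper_width"],r.get_state()["force"])
p,q=end_pose(PC,z+.003,PY,1,dx=-.17); r.line_to(p,max_speed=.2)
s=r.get_state(); print(s["t"],s["force"])
for cam in ("scene","side","wrist"):
    im,X=cloud(cam,"pics/d_wrist.png" if cam=="wrist" else None)
    m=sel(X,np.array([.52,-.16,.06]),np.array([.75,.02,.085])); P=X[m]; I=im[m].astype(int); P=P[(I[:,0]>I[:,2]+25)&(I[:,0]>130)]
    print(cam,len(P),rect(P) if len(P)>10 else 0, place_of("mould_deep",cam)[:1],place_of("foot_face",cam)[:1])
    print("flat",box(X,[.46,.07,.030],[.63,.215,.044]))
E
```

```text
[ 1.0994 -0.1427 -3.6744]
0.03 [-0.2157 -0.5256 -2.0101]
0.028 [ 0.6992  0.4437 -2.4112]
0.0265 [-5.8372  0.0088  5.1759]
0.07590372001267343 [ 0.082  -1.4573  0.3208]
13.3917 [ 0.3143 -0.6096  0.3785]
scene 360 (array([ 0.6374, -0.054 ,  0.0739]), array([120.0886,  92.9055]), 10.841562271118164) [{'at': [0.6386, -0.0704, 0.0294], 'score': 0.67}] [{'at': [0.6418, -0.0696, 0.1195], 'score': 0.74}]
flat (720, array([0.5509, 0.1529, 0.036 ]), array([119.4521,  67.5506]), 41.153656005859375)
side 260 (array([ 0.6366, -0.0663,  0.0753]), array([120.7401,  67.7845]), 12.011296272277832) [{'at': [0.6383, -0.0685, 0.0288], 'score': 0.63}] [{'at': [0.6341, -0.0717, 0.028], 'score': 0.7}]
flat (400, array([0.5469, 0.153 , 0.037 ]), array([121.1899,  68.6264]), 43.14049530029297)
wrist 0 0 [] []
flat (3169, array([0.5473, 0.1158, 0.0351]), array([80.572 , 29.4869]), 28.019611358642578)
```

View pics/d_wrist.png

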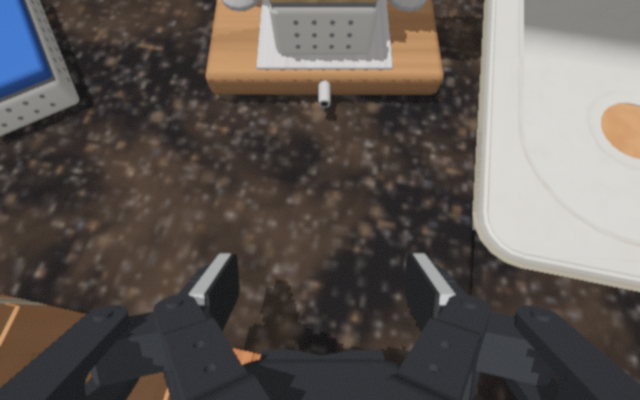

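The deep mould sits in the middle of the bed: its front face is at (325,30), centred on the bed plate. Next is the flat mould.

```bash
python3 - <<'E'
from h import *
c=(.5485,.152); y=np.deg2rad(42.1); H=.027
s=r.get_state(); p=np.array(s["position"]); p[2]+=.06; r.line_to(p,max_speed=.2)
claw.grip(.085)
p,q=end_pose(c,0,y,1,h=H,back=.12); r.goto(p,q)
im,X=cloud("wrist"); b=box(X,[.46,.07,.030],[.64,.225,.044]); print(b)
if abs(b[2][0]-120)<3 and abs(b[2][1]-64)<3: c=b[1][:2]; y=np.deg2rad(b[3])
p,q=end_pose(c,0,y,1,h=H,back=.1); r.line_to(p,q,max_speed=.2)
p,q=end_pose(c,0,y,1,h=H); r.line_to(p,max_speed=.12); print(r.get_state()["force"])
claw.grip(.05,80); print(r.get_state()["gripper_width"],r.get_state()["force"])
p,q=end_pose(c,.07,y,1,h=H); r.line_to(p,max_speed=.15)
p,q=end_pose(PC,.10,PY,1,h=H,dx=-.16); r.goto(p,q)
p,q=end_pose(PC,.0785,PY,1,h=H,dx=-.15); r.line_to(p,q,max_speed=.1)
s=r.get_state();print(s["t"],s["position"]-p,s["gripper_width"],s["wrist_torque"])
for cam in ("scene","side","wrist"):
    im,X=cloud(cam,"pics/e_wrist.png" if cam=="wrist" else None); m=sel(X,np.array([.38,-.2,.095]),np.array([.58,.02,.135]))
    P=X[m]; I=im[m].astype(int); P=P[(I[:,2]>I[:,0]+60)]
    if len(P)>10: print(cam,rect(P), np.linalg.lstsq(np.c_[P[:,:2],np.ones(len(P))],P[:,2],rcond=None)[0])
E
```

```text
(10443, array([0.5485, 0.1509, 0.0353]), array([119.0699,  64.1511]), 42.05084991455078)
[-0.2933 -0.1956  0.9129]
0.06260125723151064 [-4.3575 -2.8457  6.7086]
18.9417 [-0.0002  0.0013 -0.0009] 0.062476120287888695 [-0.1562  0.6895 -0.0092]
scene (array([ 0.4934, -0.0977,  0.112 ]), array([119.5335,  64.333 ]), 11.981633186340332) [-0.0114  0.0122  0.1188]
side (array([ 0.4919, -0.0979,  0.1144]), array([115.104 ,  66.6257]), 13.652653694152832) [-0.0114 -0.0184  0.1181]
wrist (array([ 0.4917, -0.0994,  0.1128]), array([119.5312,  64.4477]), 11.932759284973145) [-0.0025  0.0002  0.1141]
```

View pics/e_wrist.png

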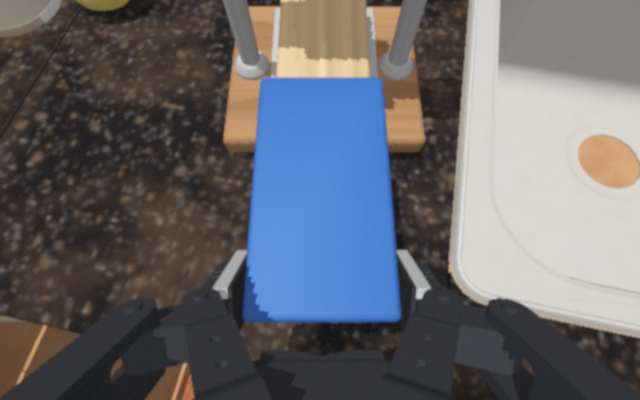

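The blue lid spans (247-400, 80-320), held straight in line with the deep mould's lid behind it. Inserting.

```bash
python3 - <<'E'
from h import *
H=.027; C=PC
p,q=end_pose(C,.078,PY,1,h=H); r.line_to(p,max_speed=.1); print(r.get_state()["force"])
for z in (.0765,.0755,.0745,.0738):
    p,q=end_pose(C,z,PY,1,h=H); r.line_to(p,max_speed=.05); f=r.get_state()["force"]; print(z,f)
    if f[2]>3: break
claw.grip(.074); print(r.get_state()["gripper_width"],r.get_state()["force"])
p,q=end_pose(C,z+.001,PY,1,h=H,dx=-.12); r.line_to(p,max_speed=.2)
s=r.get_state(); print(s["t"],s["force"])
for cam in ("scene","side"):
    im,X=cloud(cam,"pics/f_side.png" if cam=="side" else None)
    m=sel(X,np.array([.54,-.16,.10]),np.array([.74,.02,.114])); P=X[m]; I=im[m].astype(int); P=P[(I[:,2]>I[:,0]+50)]
    print(cam,len(P),rect(P) if len(P)>10 else 0)
    for n in ("mould_deep","mould_flat","mould_flat_top","foot_face"): print(n,place_of(n,cam)[:1])
for k in (-.12,-.17,-.22,-.28):
  for t in (60,75):
    p,q=end_pose(PC,.1,PY,1,dx=k,off=0,h=0.02,tilt=np.deg2rad(t)); print(k,t,r.ik(p,q))
E
```

```text
[ 0.254  -0.5746 -3.7525]
0.0765 [-1.4034  0.5403 -3.3026]
0.0755 [-0.4542  0.8044 -2.8715]
0.0745 [-2.1346  0.1697  0.8133]
0.0738 [-4.3449  1.1449  5.6   ]
0.07410388538243184 [-0.2213  1.2443 -0.4605]
22.7667 [ 0.1073 -0.6776  0.2091]
scene 273 (array([ 0.6408, -0.07  ,  0.1099]), array([119.3688,  60.9374]), 12.581303596496582)
mould_deep [{'at': [0.638, -0.0696, 0.0285], 'score': 0.47}]
mould_flat [{'at': [0.6382, -0.064, 0.0698], 'score': 0.88}]
mould_flat_top [{'at': [0.641, -0.0677, 0.1101], 'score': 0.72}]
foot_face [{'at': [0.6439, -0.0715, 0.1238], 'score': 0.49}]
side 152 (array([ 0.6363, -0.0664,  0.1105]), array([119.7637,  72.208 ]), 15.752632141113281)
mould_deep [{'at': [0.6379, -0.0685, 0.0264], 'score': 0.76}]
mould_flat [{'at': [0.6374, -0.0664, 0.0727], 'score': 0.75}]
mould_flat_top [{'at': [0.637, -0.0696, 0.1096], 'score': 0.59}]
foot_face [{'at': [0.6394, -0.0696, 0.126], 'score': 0.55}]
-0.12 60 [-0.6646 -0.393   2.4746  1.3289  0.7506 -0.2102]
-0.12 75 [-0.7303 -0.2537  2.5177  1.7821  0.9199 -0.6783]
-0.17 60 [-0.7981 -0.5617  2.5769  1.2393  0.8831 -0.169 ]
-0.17 75 None
-0.22 60 None
-0.22 75 None
-0.28 60 None
-0.28 75 None
```

```bash
cat >> h.py <<'E'
def press(X):
    d=X-np.array([PC[0],PC[1],0]); c,s=np.cos(PY),np.sin(PY)
    return np.stack([d[...,0]*c+d[...,1]*s,-d[...,0]*s+d[...,1]*c,d[...,2]],-1)
def gap(X):
    Q=press(X); m=sel(Q,np.array([-.046,-.024,.1]),np.array([-.030,.024,.150]))
    P=Q[m]; F=P[P[:,2]>.113]; L=Q[sel(Q,np.array([-.058,-.026,.104]),np.array([-.03,.026,.116]))]
    print("foot n",len(F),"zmin,1%,99%",np.percentile(F[:,2],[0,1,50,99,100]) if len(F) else 0,"x",np.median(F[:,0]) if len(F) else 0,"lid",np.median(L[:,2]),len(L))
E
python3 - <<'E'
from h import *
s=r.get_state(); p=vision.camera_params("wrist"); R=Ro.from_quat(np.roll(s["eef_rot"],-1)).as_matrix()
print("cam in tool",R.T@(-p["R"].T@p["t"]-s["position"]),"axis",R.T@p["R"][2])
p,q=end_pose(PC,.08,PY,1,dx=-.155,off=0,h=0.,tilt=np.deg2rad(60)); print(r.ik(p,q)); r.goto(p,q)
im,X=cloud("wrist","pics/g_wrist.png"); gap(X)
for n in ("foot_face","mould_flat_top"): print(n,place_of(n,"wrist")[:1])
print(r.get_state()["t"])
np.save("g.npy",X)
E
```

```text
cam in tool [ 0.0664 -0.     -0.1347] axis [-0.2661  0.0002  0.9639]
[-0.7548 -0.3675  2.5435  1.3911  0.8058 -0.3644]
foot n 1401 zmin,1%,99% [0.1212 0.1214 0.1266 0.1294 0.1297] x -0.036219447339808766 lid 0.10929726441631694 2048
foot_face [{'at': [0.6395, -0.0674, 0.1258], 'score': 0.97}]
mould_flat_top [{'at': [0.6406, -0.0659, 0.0212], 'score': 0.66}]
24.225
```

View pics/g_wrist.png

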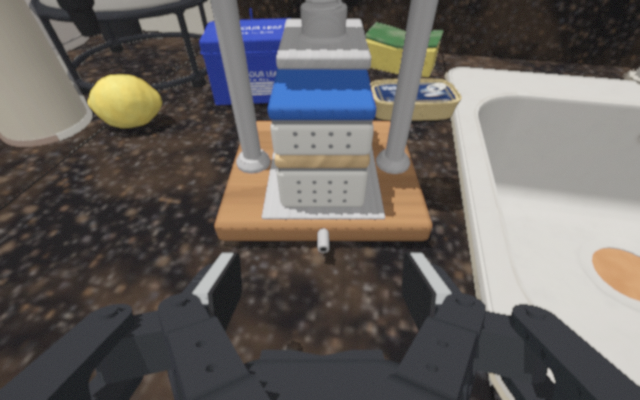

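The view shows the moulds stacked squarely, blue lid at (322,95), with the foot plate above it at (322,55). The foot's underside is 121.2 mm up and the lid 109.3 mm, so the gap is about 11.9 mm: touch comes at about 179° and the total turn is about 269°. Next I'll look at the handle from above.

```bash
cat >> h.py <<'E'
def hquat(yaw): return quat(Ro.from_euler('z',yaw)*Ro.from_matrix(np.diag([1.,-1,-1])))
E
python3 - <<'E'
from h import *
q=hquat(np.deg2rad(80.5))
for x,y,z in ((.46,-.11,.36),(PC[0],PC[1],.36)): print(r.ik([x,y,z],q))
r.goto([.46,-.11,.36],q); claw.grip(.06)
r.goto([PC[0]-.05,PC[1],.36],q)
im,X=cloud("wrist","pics/h_wrist.png")
print(r.get_state()["t"],box(X,[.57,-.14,.262],[.71,.0,.30]),place_of("handle_grip","wrist")[:1])
E
```

```text
[-0.3923 -0.36    1.7842 -0.      1.7174 -0.2264]
[-0.2246  0.048   1.4197 -0.      1.6739 -0.0588]
26.425 (2468, array([ 0.6383, -0.07  ,  0.276 ]), array([78.1385, 16.7466]), 82.11779022216797) [{'at': [0.6418, -0.0714, 0.2693], 'score': 0.59}]
```

View pics/h_wrist.png

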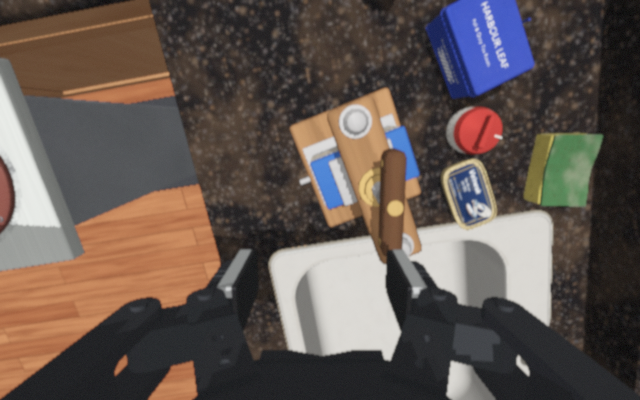

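The bar is seen from above at (392,200), lying at about 81.5° and centred at (0.638,-0.070). I'll grip it and make the first 135° stroke.

```bash
cat >> h.py <<'E'
HC=np.array([.638,-.070])
def hpose(turn,dz=0.,regr=0): # turn in deg clockwise from start
    return [HC[0],HC[1],.257-.024*turn/360+dz],hquat(np.deg2rad(81.5-turn+regr))
def stroke(a,b,regr=0,step=45.):
    for t in np.linspace(a,b,int(np.ceil((b-a)/step))+1)[1:]:
        r.goto(*hpose(t,0,regr)); s=r.get_state(); print(round(t),s["force"],s["wrist_torque"],round(s["joint_positions"][5],2),round(s["t"],1))
E
python3 - <<'E'
from h import *
r.goto(*hpose(0,.08)); r.line_to(hpose(0)[0],max_speed=.12); print(r.get_state()["force"])
claw.grip(.0,40); s=r.get_state(); print(s["gripper_width"],s["force"],s["wrist_torque"])
stroke(0,135)
claw.grip(.05); r.line_to(hpose(135,.045)[0],max_speed=.15)
im,X=cloud("scene"); print(box(X,[.57,-.14,.255],[.71,.0,.274]))
p,q=hpose(135,.045,180); r.goto(p,q); print(r.get_state()["joint_positions"],r.get_state()["t"])
p,q=hpose(135,.085,180); p[0]-=.05; r.goto(p,q)
im,X=cloud("wrist"); print(box(X,[.57,-.14,.256],[.71,.0,.274]))
E
```

```text
[0.123  0.3762 0.3951]
0.015079507041490922 [ 4.6754 -0.7733  1.0542] [-0.0812 -0.5936  0.0213]
45 [ 6.0002 -0.9676  0.1171] [-0.0805 -0.809  -0.1001] 0.71 28.9
90 [ 7.0173 -2.5343  0.0203] [-0.2005 -0.8882 -0.139 ] 1.49 29.6
135 [ 7.5129 -3.5351  1.7529] [-0.3734 -0.854  -0.1003] 2.28 30.4
(172, array([ 0.6441, -0.0761,  0.2675]), array([62.9757, 16.5512]), -52.844913482666016)
[-0.2252  0.0661  1.5102 -0.      1.5654 -0.862 ] 33.9917
(1588, array([ 0.6377, -0.0701,  0.2665]), array([78.5915, 16.4739]), -53.543739318847656)
```

```bash
python3 - <<'E'
from h import *
r.goto(*hpose(135,.045,180)); r.line_to(hpose(135)[0],max_speed=.12)
claw.grip(.0,40); s=r.get_state(); print(s["gripper_width"],s["force"],s["wrist_torque"])
stroke(135,269,180,15)
r.pause(.2); claw.grip(.03); r.line_to(hpose(269,.07)[0],max_speed=.15)
p,q=hpose(269,.10,180); p[0]-=.05; r.goto(p,q)
im,X=cloud("wrist"); print(box(X,[.57,-.14,.247],[.71,.0,.266]))
q=hquat(np.deg2rad(11.8)); r.goto([.46,-.11,.36],hquat(np.deg2rad(11.8+180)))
p,q=end_pose(PC,.08,PY,1,dx=-.155,off=0,h=0.,tilt=np.deg2rad(60)); r.goto(p,q)
im,X=cloud("wrist","pics/i_wrist.png"); gap(X); np.save("i.npy",X)
print(r.get_state()["t"])
E
```

```text
0.015314849032657075 [0.9401 0.4265 3.8521] [ 0.0932 -0.0596 -0.0633]
150 [2.093  0.8506 5.6761] [ 0.15   -0.1219 -0.1832] -0.6 36.1
165 [2.0798 1.1449 5.3686] [ 0.1434 -0.2696 -0.1752] -0.35 36.4
180 [3.4866 1.9385 5.1733] [ 0.1906 -0.3646 -0.126 ] -0.09 36.8
195 [4.9052 0.9619 5.1086] [ 0.2185 -0.5569 -0.1092] 0.17 37.1
209 [5.7442 1.3876 4.7073] [ 0.1331 -0.5963 -0.1374] 0.43 37.5
224 [6.3582 0.5893 4.2356] [ 0.1167 -0.7782 -0.0946] 0.69 37.9
239 [7.1256 0.297  4.5444] [ 0.084  -0.7721 -0.1093] 0.95 38.2
254 [ 6.3293 -0.6971  4.1858] [-0.0056 -0.7242 -0.0842] 1.21 38.6
269 [ 6.6088 -1.9223  3.9659] [-0.0887 -0.7548 -0.0817] 1.47 38.9
(2804, array([ 0.6381, -0.0707,  0.2583]), array([80.1244, 15.7745]), -7.381866455078125)
foot n 921 zmin,1%,99% [0.113  0.1131 0.1164 0.1179 0.1181] x -0.03599128083471261 lid 0.10946466417400369 2555
45.0917
```

View pics/i_wrist.png

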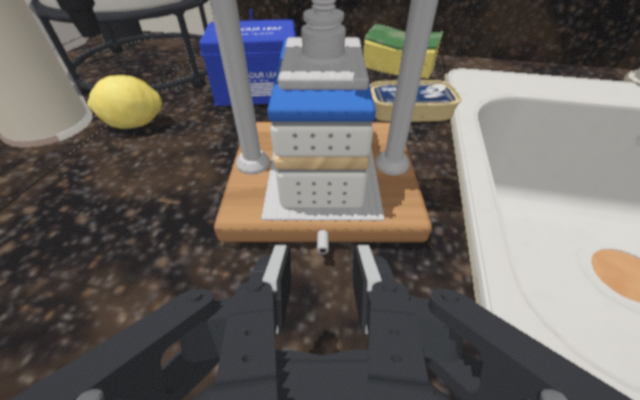

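The foot plate now rests on the blue lid at (322,85), and the stack is still square. The handle turned 268.9° (17.9 mm of screw travel) and the foot dropped 11.5 to 11.9 mm, so the spring is compressed about 6 to 6.5 mm. Handing in.

```bash
python3 - <<'E'
from h import *
print(order.finish_job())
E
```

```text
the job is handed in; nothing more can be done
None
```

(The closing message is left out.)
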